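# Close the bleed valve on a vacuum block and start the pump

## Robot

A 6-joint arm with a two-finger parallel gripper is mounted at the origin on the work surface. World frame = base frame: x ahead of the robot, y to its left, z up, the work surface at z = 0. Lengths are in mm, angles in rad, forces in N, time in s.
With the tool pointing down it reaches from about 275 to 1000 mm from the base axis. Payload 8.4 kg.
Tool frame: the origin (TCP) lies at the very end of the fingers, on their centre line; the grasp point (between the pads) lies 19 mm behind it; z points along the fingers, y is the line along which they close (so a half turn about z gives the same grasp; the last joint's range is limited). The gripper opens to 85 mm and grips with 20 to 120 N. Pads are 22 mm wide; open, the fingers measure 114 mm over their backs; the gripper's body (76 mm by 85 mm) begins 54 mm behind the grasp point. The pads swing forward as they close: fully open they stand 13 mm farther back than shut.
Start: joints at [-1.165, 0.353, 1.633, -0, 1.155, -0.002], TCP at [247.868, -573.75, 231.281] pointing down, gripper open.
Joint ranges: [-2.63, 2.63], [-0.92, 2.1], [0.06, 2.66], [-1.3, 4.44], [0, 2.69], [-3.02, 3.02]. Speed limits (rad/s): [2.22, 2.22, 2.79, 3.14, 3.14, 3.14].

## Interface

Orientations are given as [roll, pitch, yaw] about the fixed x, y, z axes, in that order (R = Rz(yaw) Ry(pitch) Rx(roll)).
In Python, from rig import r, vision gives the robot as it stands. The module is installed in compiled form; this text tells all that it offers.
- The arm moves only by the tool play_rows, never from a script. Its argument "steps" is a list of rows, each an object with "delta_pos": the shift along the tool's x, y, z in cm, a list of three; "yaw": the turn about the tool's z in rad; "jaw": the opening in per cent of the stroke, from 0 (shut) to 100 (fully open). A call has exactly 8 rows; each row is the pose to reach, as a shift and turn from the pose commanded when the call began, along the tool's axes at that moment; what a row does not reach only later rows make up. A row lasts 1/10 s, in which the tool goes at most 50 mm and 8.59 degrees, less where a joint would pass 70% of its speed; a pose out of reach is approached as far as the arm can. A call with a gripper value outside its range is refused whole. The fingers move at their own pace and stop on an object; "grip_force" is the grip in N (left out, the last holds). Time passes only in rows, so rows that repeat a pose let the fingers close, or fill a call up. It gives the time, the measured TCP pose, the force, the opening and the grip force at its end, in the units of the state.
- r.sense(): the state, without advancing time (a new reading comes with each control period).
- vision.grab_frame(name): name is "side" or "top"; returns (picture, depth): 420x560x3 uint8, red, green, blue; 420x560 float32, mm along the optical axis (not along the pixel's ray), 0 where there is no reading.
- vision.calibration(name): a dict with "mtx" (3x3 intrinsics, pixels), "extrinsics" (4x4, takes a point from camera to world coordinates). Camera axes: x right, y down, z forward; pixel columns grow to the right and rows downward; lengths in mm; the calibration is good to about 2 mm. A picture is of the moment at which its call begins. calibration takes no time and is no camera call.
- r.sign_off(): hands the job in; it is judged then, once.
Trained networks look in the newest picture that a camera, given by its name, has taken for a name from the list of things; names that differ only in an ending like _2 or _b are one class to them, and where a whole thing is asked for, a point or a joint stands for the part that bears it (a point fixed in the world has none). Each returns a list of dicts, best first, with "conf" (0 to 1); they miss things now and then, are a little off and sometimes report something else, mostly with a low value. They report only what shows in the picture. A call takes as long as a camera call. They do not tell look-alikes from the thing itself.
- vision.cut_out(camera, thing): "region" (420x560 bool, what is visible of it) and "uv" ([column, row] in pixels, amid what is visible of it).
- vision.landmark_of(camera, thing): "uv" ([column, row] in pixels: a listed point, or the origin of a listed thing).
The state is a dict: "clock": time; "qpos": joint angles; "qvel": joint speeds; "joint_efforts": joint torques, N m; "eef_pos": TCP position; "tcp_rot": TCP orientation; "contact_force": force on the tool from outside, world axes, zero at the start; "wrist_torque": the same for the moment, N m; "opening": opening from 0.0 (shut) to 1.0 (fully open); "grasp_force": force on a finger pad.
Only numpy, scipy, OpenCV 4.12 (cv2) and the standard library are available. Lean on these libraries where they do the work, as an engineer would, in place of code of your own. Each camera call takes 0.05 s, during which the arm holds its last target. There are 200 camera calls.

## Task

Close the bleed valve on the white vacuum block: turn the small inner knob of the concentric pair clockwise until you feel it come snug on its seat, without over-tightening it and without dragging the wide ring around it, which holds a setting. Then, with the valve left snug, press the large button on the switch box all the way in to start the pump, and let go. Do not press the small button, and leave the glassware and other things standing about where they are.

Things in the scene. Friction and masses are not known exactly. Their poses are not given: they have to be found in the camera images.
- valve_block: White vacuum valve block, fixed to the bench, 110 x 110 mm, its flat top 60 mm above the bench. Origin: centre of its underside, on the axis of the concentric pair, which stands upright on its top; two brass hose tails on its far (+x) face.
- bleed_knob: Small inner knob of the pair: upright fluted black cylinder, 28 mm diameter, 18 mm tall, above the ring. Origin: on the axis at its lower face, 78 mm above the bench (1 mm over the ring's top). z up, x along the white pointer line on its top. It turns about z only, clockwise seen from above (yaw falls) to close, with a steady drag of about 0.12 N m, and stays where it is left.
- knob_mid (a point): Centre of the inner knob, on the axis, half-way up it: 87 mm above the bench, 9 mm below its flat top and 10 mm above the ring's top. Grip the knob here with fingers that end above the ring.
- ring_mark (a point): Point on the top edge of the wide outer ring, 26 mm from the axis, in line with the black mark on the ring's top; 77 mm above the bench. The ring is aluminium, 58 mm diameter, 16 mm tall, from 61 to 77 mm above the bench; it turns very easily about the same axis (0.02 N m) and must not be turned.
- seat: The valve's seat, hidden in the block; origin on the axis, 20 mm above the bench; its pose does not tell where the knob meets it: 0.5 to 2.5 rad from its start, different each time. From there the torque grows by 0.8 N m per rad over the drag (which, at rest, may act either way): 0.1 N m more is snug, 0.3 too tight. It acts 16 mm off the axis. Let go, the knob backs off to 0.15 rad if wound in further.
- switch_box: White pump switch box, fixed to the bench, 85 x 125 mm, top 50 mm above the bench, with two round grey buttons in black housings, 64 mm apart along its y: the large one at its +y end, the small one at its -y end. Origin: centre of its underside.
- start_button_top (a point): Centre of the top face of the large button (30 mm diameter), which is pressed straight down.
- start_button (a joint): Travel of the large button, m: 0 out, 0.006 fully in; springs back by itself; fully in takes about 5 N.
- stop_button_top (a point): Centre of the top face of the small button (16 mm diameter): not to be pressed.
- stop_button (a joint): Travel of the small button, m: 0 out, 0.006 fully in.
- beaker: Glass beaker, 68 mm diameter, 85 mm tall, bystander. Origin: centre of underside.
- reagent_jar: Amber jar, 52 mm diameter, 75 mm tall, bystander. Origin: centre of underside.
- weight: Brass balance weight, 32 mm diameter, 44 mm tall, bystander. Origin: centre of underside.
- dish: White ceramic dish, 76 mm diameter, 16 mm tall, bystander. Origin: centre of underside.
- flask_ring: Cork flask ring, 80 mm diameter, 22 mm tall, bystander. Origin: centre of underside.
- spatula: Steel spatula lying flat, 170 mm long, bystander.
- wash_bottle: White wash bottle, 64 mm diameter, 150 mm tall, bystander. Origin: centre of underside.
There are look-alikes about, which are no part of the job. Leave any orange look-alike of the valve_block alone. What is shaped like the switch_box but red is not meant.

How it is judged:
By the outcome, as a careful person would: the job done as asked, in the order asked, and still so for the second after the job is handed in, with the robot touching nothing.
It also fails if it takes over 72 s, if anything falls off the work surface, if the arm or the gripper's body presses on something with over 40 N, if the wrist force passes 120 N, or if a joint passes its speed limit or range.

## Working session

There is one attempt and no reset: what is moved stays moved. The work goes in short steps, Python scripts to look and compute and a tool call to move; the robot and the scene stay as the last step left them, time stands still between calls to the robot, and variables do not carry over. Pictures are saved under pics/ and viewed, at most 10 in all, crops included, and the job is handed in when it is done.

Besides the shell and the picture viewer there is one more tool, called after "Call:" by a JSON object that holds its "op" and its "data". play_rows: Moves the arm, as the interface text tells. Its arguments: {"type":"object","properties":{"steps":{"type":"array"},"grip_force":{"type":"number"}},"required":["steps"]}

```bash
mkdir -p pics; cat > h.py <<'E'
import numpy as np, cv2
from rig import r, vision
def save(n,im): cv2.imwrite('pics/'+n,cv2.cvtColor(im,cv2.COLOR_RGB2BGR))
def ray(cam,uv,z):
    c=vision.calibration(cam);K=np.array(c['mtx']);T=np.array(c['extrinsics'])
    d=T[:3,:3]@np.linalg.solve(K,[uv[0],uv[1],1.]);o=T[:3,3]
    return o+d*(z-o[2])/d[2]
def dp(cam,uv,dep):
    c=vision.calibration(cam);K=np.array(c['mtx']);T=np.array(c['extrinsics'])
    u,v=int(round(uv[0])),int(round(uv[1]));p=dep[max(v-2,0):v+3,max(u-2,0):u+3];p=p[p>0]
    if p.size==0:return None
    return T[:3,:3]@(np.linalg.solve(K,[uv[0],uv[1],1.])*np.median(p))+T[:3,3]
E
python3 - <<'E'
from h import *
np.set_printoptions(precision=1,suppress=True)
for cam in ('top','side'):
    im,d=vision.grab_frame(cam); save(cam+'0.png',im)
    print(cam,np.array(vision.calibration(cam)['extrinsics'])[:3,3])
    for n in ('knob_mid','ring_mark','valve_block','switch_box','start_button_top','stop_button_top'):
        for q in vision.landmark_of(cam,n)[:4]: print(n,round(q['conf'],2),np.array(q['uv']),dp(cam,q['uv'],d))
s=r.sense();print(s['clock'],s['eef_pos'],s['tcp_rot'])
E
```

```text
top [ 485.8   15.5 1171.9]
knob_mid 0.62 [209.  225.4] [533.2 190.1  95.9]
knob_mid 0.56 [184.7 312.6] [317.8 245.7  91. ]
knob_mid 0.37 [352.  211.3] [ 574.9 -169.7   71.1]
knob_mid 0.3 [358.8 220. ] [ 554.1 -190.9   50.4]
ring_mark 0.69 [201.4 224.2] [537.  213.   73.4]
valve_block 0.57 [190.2 304.3] [335.5 236.6  71.7]
switch_box 0.97 [358.9 295.8] [ 359.7 -189.8   59.3]
switch_box 0.94 [358.3 220.5] [ 552.6 -189.    54. ]
switch_box 0.74 [249.2 153.6] [714.1  93.1  99.4]
start_button_top 0.64 [354.7 291.5] [ 371.7 -177.    71.1]
start_button_top 0.43 [352.6 210.6] [ 576.7 -171.2   71.5]
stop_button_top 0.54 [377.1 298.1] [ 355.7 -233.9   70.2]
stop_button_top 0.43 [373.8 229. ] [ 530.7 -227.6   61.4]
side [238.9 831.8 745.9]
knob_mid 0.76 [238.2 254.9] [528.8 188.4  96.3]
knob_mid 0.53 [333.1 310.8] [314.2 261.3  92.3]
ring_mark 0.9 [317.7 312.8] [341.9 259.1  73.4]
ring_mark 0.8 [229.8 267.7] [538.4 210.5  77.5]
valve_block 0.85 [239.4 287.2] [507.9 235.   56.4]
valve_block 0.61 [326.1 342.8] [312.8 305.2  55.9]
switch_box 0.91 [288.9 189. ] [ 529.  -153.9   36.4]
switch_box 0.55 [357.9 206.9] [ 340.7 -131.7   42.4]
switch_box 0.42 [211.4 202.1] [709.7 -56.3  13.7]
start_button_top 0.54 [276.3 172.3] [ 569.9 -168.2   70.8]
start_button_top 0.53 [352.5 188.2] [ 364.8 -165.1   71.8]
stop_button_top 0.62 [292.1 160.4] [ 581.4 -352.8    0.3]
stop_button_top 0.5 [365.1 180.3] [ 342.6 -223.1   64.9]
0.7 [ 247.9 -573.7  231.3] [ 3.1 -0.   0.4]
```

View pics/top0.png

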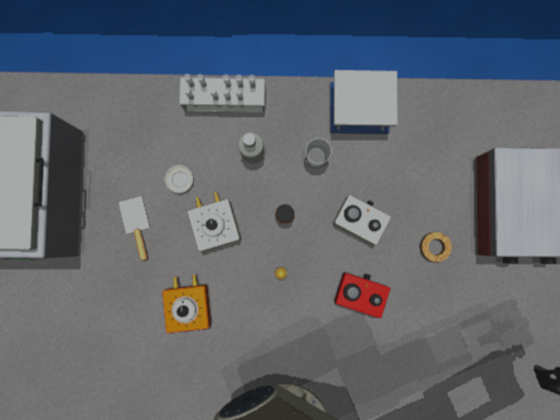

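View pics/side0.png

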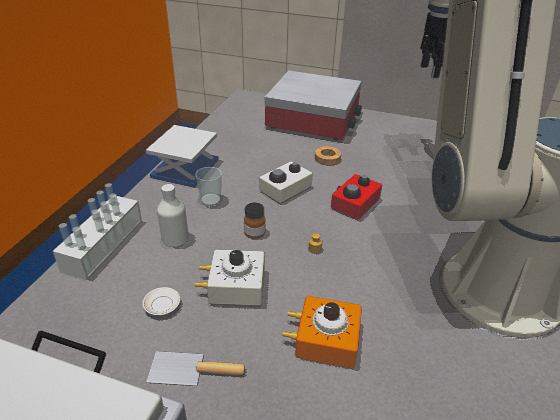

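White block's pair at top (211,225), side (238,255); the orange look-alike is at top (184,312). White switch box large button is at top (353,212), its small button at (375,226); the red look-alike box has its large button at (352,292). I choose the white ones and check them with depth and a crop.

```bash
cat >> h.py <<'E'
def cloud(cam,dep):
    c=vision.calibration(cam);K=np.array(c['mtx']);T=np.array(c['extrinsics'])
    v,u=np.mgrid[:420,:560];P=np.stack([u,v,np.ones_like(u)],-1)@np.linalg.inv(K).T*dep[...,None]
    return P@T[:3,:3].T+T[:3,3]
E
python3 - <<'E'
from h import *
np.set_printoptions(precision=1,suppress=True)
ims=[]
for cam in ('top','side'):
    im,d=vision.grab_frame(cam);P=cloud(cam,d)
    def sel(c,R,lo,hi):
        m=(np.hypot(P[...,0]-c[0],P[...,1]-c[1])<R)&(P[...,2]>lo)&(P[...,2]<hi)&(d>0)
        q=P[m]; b=(cv2.minEnclosingCircle(q[:,:2].astype(np.float32)) if len(q) else None)
        return m.sum(),np.median(q,0),q.mean(0),b
    print(cam,'knob',sel((531,189),30,92,105))
    print('ring',sel((531,189),40,73,81))
    print('btn',sel((573,-170),25,66,80)); print('small',sel((533,-228),20,60,80))
    m=(np.hypot(P[...,0]-531,P[...,1]-189)<85)&(abs(P[...,2]-60)<5)
    print('block',cv2.minAreaRect(P[m][:,:2].astype(np.float32)))
    m=(np.hypot(P[...,0]-553,P[...,1]+195)<85)&(abs(P[...,2]-50)<5)
    print('box',cv2.minAreaRect(P[m][:,:2].astype(np.float32)))
    u,v=(213,225) if cam=='top' else (238,270)
    ims.append(cv2.resize(im[v-35:v+35,u-35:u+35],(390,390),interpolation=cv2.INTER_CUBIC))
    u,v=(362,220) if cam=='top' else (287,180)
    ims.append(cv2.resize(im[v-35:v+35,u-35:u+35],(390,390),interpolation=cv2.INTER_CUBIC))
save('crop1.png',cv2.resize(np.vstack([np.hstack(ims[:2]),np.hstack(ims[2:])]),(600,600)))
E
```

```text
top knob (np.int64(94), array([538. , 185.5,  95.6]), array([538. , 185.3,  95.7]), ((538.157958984375, 185.682861328125), 13.93375301361084))
ring (np.int64(282), array([537.3, 182.7,  76.4]), array([537.2, 184.7,  76.4]), ((537.621337890625, 185.84976196289062), 29.505245208740234))
btn (np.int64(106), array([ 570.6, -172.4,   71.4]), array([ 571.6, -172.4,   71.7]), ((571.9491577148438, -176.637939453125), 17.899656295776367))
small (np.int64(74), array([ 540.5, -227.2,   63.5]), array([ 540.6, -227.9,   65.8]), ((539.6910400390625, -229.18809509277344), 14.6192626953125))
block ((537.9837646484375, 185.64947509765625), (109.91417694091797, 109.62580871582031), 17.21970558166504)
box ((557.1611938476562, -201.32212829589844), (124.61107635498047, 85.08358001708984), 62.60173797607422)
side knob (np.int64(122), array([532.6, 190.1,  95.9]), array([533.2, 189.6,  95.8]), ((534.4530029296875, 188.40037536621094), 14.893393516540527))
ring (np.int64(297), array([527. , 199. ,  76.9]), array([530.3, 196.4,  76.9]), ((534.3724975585938, 188.3153839111328), 29.97059440612793))
btn (np.int64(68), array([ 566.5, -168.1,   71.8]), array([ 566.7, -168.7,   71.5]), ((567.4599609375, -171.1780548095703), 16.014089584350586))
small (np.int64(67), array([ 535.9, -222.9,   63.7]), array([ 536.5, -223.7,   65.5]), ((535.5624389648438, -224.8907470703125), 16.280860900878906))
block ((533.7603149414062, 188.48123168945312), (109.8218002319336, 111.05630493164062), 17.014719009399414)
box ((552.436767578125, -198.9216766357422), (126.59085083007812, 88.22657012939453), 62.93551254272461)
```

View pics/crop1.png

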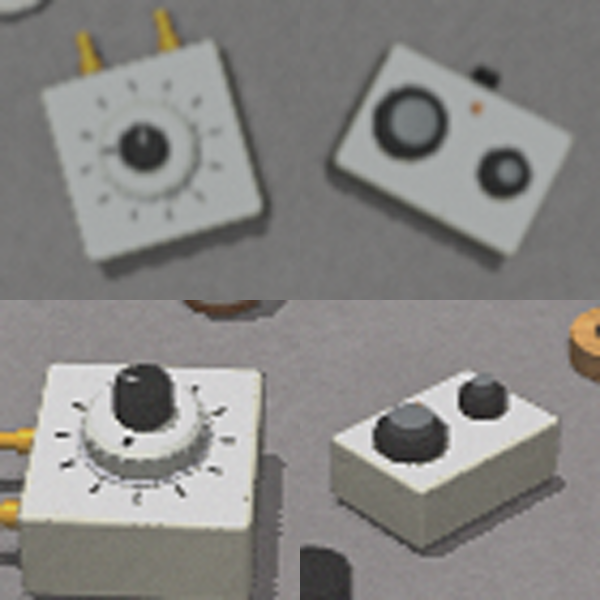

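Call:
{"op": "play_rows", "data": {"steps": [{"delta_pos": [56.5, -58.6, 3], "yaw": 0, "jaw": 100}, {"delta_pos": [56.5, -58.6, 3], "yaw": 0, "jaw": 100}, {"delta_pos": [56.5, -58.6, 3], "yaw": 0, "jaw": 100}, {"delta_pos": [56.5, -58.6, 3], "yaw": 0, "jaw": 100}, {"delta_pos": [56.5, -58.6, 3], "yaw": 0, "jaw": 100}, {"delta_pos": [56.5, -58.6, 3], "yaw": 0, "jaw": 100}, {"delta_pos": [56.5, -58.6, 3], "yaw": 0, "jaw": 100}, {"delta_pos": [56.5, -58.6, 3], "yaw": 0, "jaw": 100}], "grip_force": 40}}

```text
clock: 1.6
eef_pos: [388.9, -197.8, 216.8]
tcp_rot: [3.141, -0.001, 0.407]
contact_force: [1.0, 0.2, 0.4]
opening: 1.006
grasp_force: 0.0
```

Call:
{"op": "play_rows", "data": {"steps": [{"delta_pos": [28.7, -29.6, 2], "yaw": -0.15, "jaw": 100}, {"delta_pos": [28.7, -29.6, 2], "yaw": -0.3, "jaw": 100}, {"delta_pos": [28.7, -29.6, 2], "yaw": -0.45, "jaw": 100}, {"delta_pos": [28.7, -29.6, 2], "yaw": -0.6, "jaw": 100}, {"delta_pos": [28.7, -29.6, 2], "yaw": -0.75, "jaw": 100}, {"delta_pos": [28.7, -29.6, 2], "yaw": -0.9, "jaw": 100}, {"delta_pos": [28.7, -29.6, 2], "yaw": -1.05, "jaw": 100}, {"delta_pos": [28.7, -29.6, 2], "yaw": -1.2, "jaw": 100}]}}

```text
clock: 2.4
eef_pos: [530.4, 176.3, 197.3]
tcp_rot: [3.141, -0.0, 1.614]
contact_force: [0.7, -1.1, 1.0]
opening: 0.999
grasp_force: 0.0
```

Call:
{"op": "play_rows", "data": {"steps": [{"delta_pos": [0, 0, 0], "yaw": -0.15, "jaw": 100}, {"delta_pos": [0, 0, 0], "yaw": -0.3, "jaw": 100}, {"delta_pos": [0, 0, 0], "yaw": -0.45, "jaw": 100}, {"delta_pos": [0, 0, 0], "yaw": -0.6, "jaw": 100}, {"delta_pos": [0, 0, 0], "yaw": -0.75, "jaw": 75}, {"delta_pos": [0, 0, 0], "yaw": -0.9, "jaw": 65}, {"delta_pos": [0, 0, 0], "yaw": -1.05, "jaw": 65}, {"delta_pos": [0, 0, 0], "yaw": -1.2, "jaw": 65}]}}

```text
clock: 3.2
eef_pos: [530.0, 174.1, 197.2]
tcp_rot: [3.142, 0.0, 2.814]
contact_force: [-0.6, -0.0, 1.5]
opening: 0.649
grasp_force: 0.0
```

Call:
{"op": "play_rows", "data": {"steps": [{"delta_pos": [-0.17, 1.42, 2], "yaw": 0, "jaw": 65}, {"delta_pos": [-0.17, 1.42, 5], "yaw": 0, "jaw": 65}, {"delta_pos": [-0.17, 1.42, 8], "yaw": 0, "jaw": 65}, {"delta_pos": [-0.17, 1.42, 8.7], "yaw": 0, "jaw": 65}, {"delta_pos": [-0.17, 1.42, 8.7], "yaw": 0, "jaw": 65}, {"delta_pos": [-0.17, 1.42, 8.7], "yaw": 0, "jaw": 65}, {"delta_pos": [-0.17, 1.42, 8.7], "yaw": 0, "jaw": 65}, {"delta_pos": [-0.17, 1.42, 8.7], "yaw": 0, "jaw": 65}]}}

```text
clock: 4.0
eef_pos: [537.0, 187.1, 111.5]
tcp_rot: [3.14, 0.002, 2.808]
contact_force: [-0.6, 0.5, 0.8]
opening: 0.652
grasp_force: 0.0
```

```bash
python3 - <<'E'
from h import *
im,d=vision.grab_frame('side');im2,d2=vision.grab_frame('top')
a=cv2.resize(im[200:320,180:300],(400,400),interpolation=cv2.INTER_CUBIC)
b=cv2.resize(im2[180:280,160:260],(400,400),interpolation=cv2.INTER_CUBIC)
save('c2.png',np.hstack([a,b]));s=r.sense();print({k:np.round(v,3) for k,v in s.items()})
E
```

```text
{'clock': np.float64(4.1), 'qpos': array([ 0.333,  0.409,  1.857,  0.   ,  0.874, -0.904]), 'qvel': array([ 0.001,  0.006,  0.005, -0.001, -0.002, -0.001]), 'joint_efforts': array([-3.0000e-03, -5.7598e+01, -2.7422e+01, -0.0000e+00, -5.0000e-03,
        0.0000e+00]), 'eef_pos': array([536.705, 187.059, 111.04 ]), 'tcp_rot': array([3.141e+00, 1.000e-03, 2.808e+00]), 'contact_force': array([ 0.305,  0.439, -0.023]), 'wrist_torque': array([ 0.018, -0.019, -0.024]), 'grasp_force': np.float64(0.0), 'opening': np.float64(0.652)}
```

View pics/c2.png

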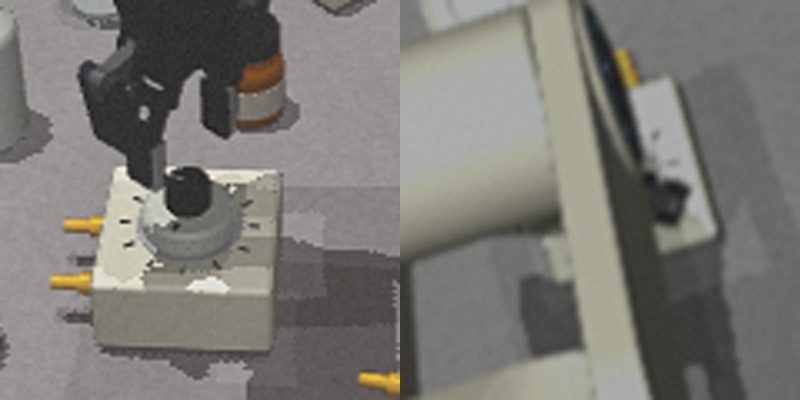

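The fingers straddle the knob: near tip at crop (155,185), far tip at (220,135), knob at (188,190). Measuring the tip height against the TCP.

```bash
python3 - <<'E'
from h import *
np.set_printoptions(precision=1,suppress=True)
im,d=vision.grab_frame('side');P=cloud('side',d)
t=np.array([537,187]);y=np.array([.322,.947]);x=np.array([-.947,.322])
q=P[...,:2]-t;l=q@y;a=q@x
for s in (1,-1):
    m=(l*s>20)&(l*s<60)&(abs(a)<20)&(P[...,2]>85)&(P[...,2]<190)&(d>0)
    z=P[m][:,2];o=np.argsort(z)[:25];print(s,m.sum(),P[m][o][::5],l[m][o][::5],a[m][o][::5])
E
```

```text
1 401 [[539.4 222.7 117.1]
 [535.9 225.5 120.6]
 [535.3 221.7 122.8]
 [541.7 226.1 124.5]
 [536.1 219.6 125.9]] [34.6 36.1 32.3 38.6 30.6] [ 9.3 13.4 12.7  8.1 11.3]
-1 353 [[529.8 159.2 114.7]
 [524.6 161.  117.8]
 [517.1 163.3 119.2]
 [524.8 160.5 120. ]
 [535.3 156.1 121.4]] [-28.7 -28.6 -28.9 -29.  -29.8] [-2.2  3.4 11.2  3.1 -8.3]
```

Call:
{"op": "play_rows", "data": {"steps": [{"delta_pos": [0, 0, 1], "yaw": 0, "jaw": 65}, {"delta_pos": [0, 0, 2], "yaw": 0, "jaw": 65}, {"delta_pos": [0, 0, 2.8], "yaw": 0, "jaw": 65}, {"delta_pos": [0, 0, 3.05], "yaw": 0, "jaw": 65}, {"delta_pos": [0, 0, 3.05], "yaw": 0, "jaw": 65}, {"delta_pos": [0, 0, 3.05], "yaw": 0, "jaw": 65}, {"delta_pos": [0, 0, 3.05], "yaw": 0, "jaw": 45}, {"delta_pos": [0, 0, 3.05], "yaw": 0, "jaw": 45}], "grip_force": 25}}

```text
clock: 4.95
eef_pos: [536.5, 187.0, 80.0]
tcp_rot: [3.141, 0.0, 2.808]
contact_force: [-0.2, 1.2, 0.0]
opening: 0.45
grasp_force: 0.0
```

Call:
{"op": "play_rows", "data": {"steps": [{"delta_pos": [0, 0, 0], "yaw": 0, "jaw": 40}, {"delta_pos": [0, 0, 0], "yaw": 0, "jaw": 36}, {"delta_pos": [0, 0, 0], "yaw": 0, "jaw": 32}, {"delta_pos": [0, 0, 0], "yaw": 0, "jaw": 28}, {"delta_pos": [0, 0, 0], "yaw": 0, "jaw": 20}, {"delta_pos": [0, 0, 0], "yaw": 0, "jaw": 20}, {"delta_pos": [0, 0, 0], "yaw": 0, "jaw": 20}, {"delta_pos": [0, 0, 0], "yaw": 0, "jaw": 20}], "grip_force": 25}}

```text
clock: 5.75
eef_pos: [536.2, 186.7, 79.9]
tcp_rot: [-3.141, 0.0, 2.808]
contact_force: [-1.2, -3.3, 5.4]
opening: 0.316
grasp_force: 24.4
```

```bash
python3 - <<'E'
from h import *
im,d=vision.grab_frame('side')
s=r.sense();print({k:np.round(v,3) for k,v in s.items()})
save('c3.png',cv2.resize(im[210:300,190:280],(540,540),interpolation=cv2.INTER_CUBIC))
E
```

```text
{'clock': np.float64(5.8), 'qpos': array([ 0.333,  0.453,  1.875, -0.   ,  0.814, -0.904]), 'qvel': array([-0.   , -0.002, -0.   , -0.002, -0.002,  0.   ]), 'joint_efforts': array([ 1.3360e+00, -5.6110e+01, -2.5462e+01,  6.2600e-01, -8.3700e-01,
        2.6000e-02]), 'eef_pos': array([536.22 , 186.682,  79.942]), 'tcp_rot': array([-3.141,  0.   ,  2.808]), 'contact_force': array([-1.254, -3.044,  5.582]), 'wrist_torque': array([-0.54 ,  0.242, -0.009]), 'grasp_force': np.float64(24.36), 'opening': np.float64(0.314)}
```

View pics/c3.png

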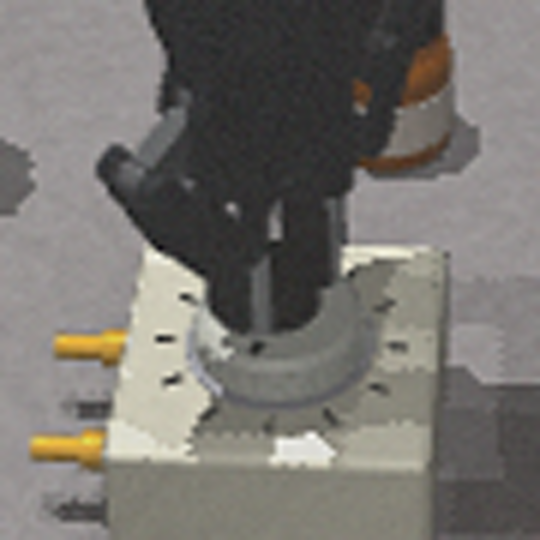

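Fingers are gripped on the knob, with the tips at about (262,330) just above the ring and the ring's mark visible at (257,348). I'll raise slightly for ring clearance, then begin turning.

Call:
{"op": "play_rows", "data": {"steps": [{"delta_pos": [0, -0.03, -0.1], "yaw": 0, "jaw": 20}, {"delta_pos": [0, -0.03, -0.1], "yaw": 0, "jaw": 20}, {"delta_pos": [0, -0.03, -0.1], "yaw": 0.03, "jaw": 20}, {"delta_pos": [0, -0.03, -0.1], "yaw": 0.06, "jaw": 20}, {"delta_pos": [0, -0.03, -0.1], "yaw": 0.1, "jaw": 20}, {"delta_pos": [0, -0.03, -0.1], "yaw": 0.15, "jaw": 20}, {"delta_pos": [0, -0.03, -0.1], "yaw": 0.2, "jaw": 20}, {"delta_pos": [0, -0.03, -0.1], "yaw": 0.2, "jaw": 20}], "grip_force": 40}}

```text
clock: 6.6
eef_pos: [536.2, 186.6, 80.2]
tcp_rot: [-3.141, -0.0, 2.607]
contact_force: [2.5, -1.2, -7.9]
opening: 0.309
grasp_force: 40.6
```

```bash
cat > s.py <<'E'
from h import *
vision.grab_frame('side')
s=r.sense();print({k:np.round(s[k],3) for k in ('clock','qpos','joint_efforts','eef_pos','tcp_rot','contact_force','wrist_torque','grasp_force','opening')})
E
python3 s.py
```

```text
{'clock': np.float64(6.65), 'qpos': array([ 0.332,  0.453,  1.875, -0.   ,  0.814, -0.706]), 'joint_efforts': array([  1.118, -63.185, -26.353,   0.341,   0.899,   0.196]), 'eef_pos': array([536.152, 186.604,  80.217]), 'tcp_rot': array([-3.141, -0.   ,  2.609]), 'contact_force': array([ 3.418, -1.067, -9.54 ]), 'wrist_torque': array([-0.163, -0.537, -0.128]), 'grasp_force': np.float64(40.56), 'opening': np.float64(0.308)}
```

Call:
{"op": "play_rows", "data": {"steps": [{"delta_pos": [0, 0, 0.05], "yaw": 0.04, "jaw": 20}, {"delta_pos": [0, 0, 0.05], "yaw": 0.08, "jaw": 20}, {"delta_pos": [0, 0, 0.05], "yaw": 0.12, "jaw": 20}, {"delta_pos": [0, 0, 0.05], "yaw": 0.16, "jaw": 20}, {"delta_pos": [0, 0, 0.05], "yaw": 0.2, "jaw": 20}, {"delta_pos": [0, 0, 0.05], "yaw": 0.25, "jaw": 20}, {"delta_pos": [0, 0, 0.05], "yaw": 0.3, "jaw": 20}, {"delta_pos": [0, 0, 0.05], "yaw": 0.3, "jaw": 20}]}}

```text
clock: 7.45
eef_pos: [536.2, 186.6, 80.2]
tcp_rot: [-3.141, 0.0, 2.308]
contact_force: [2.6, -1.6, -3.7]
opening: 0.308
grasp_force: 41.0
```

```bash
python3 s.py
```

```text
{'clock': np.float64(7.5), 'qpos': array([ 0.332,  0.453,  1.875, -0.   ,  0.814, -0.407]), 'joint_efforts': array([  1.278, -60.774, -26.083,   0.407,   0.285,   0.182]), 'eef_pos': array([536.147, 186.574,  80.179]), 'tcp_rot': array([-3.142, -0.   ,  2.31 ]), 'contact_force': array([ 1.933, -2.367, -3.93 ]), 'wrist_torque': array([-0.35 , -0.19 , -0.111]), 'grasp_force': np.float64(40.999), 'opening': np.float64(0.309)}
```

Call:
{"op": "play_rows", "data": {"steps": [{"delta_pos": [0, 0, 0], "yaw": 0.04, "jaw": 20}, {"delta_pos": [0, 0, 0], "yaw": 0.08, "jaw": 20}, {"delta_pos": [0, 0, 0], "yaw": 0.12, "jaw": 20}, {"delta_pos": [0, 0, 0], "yaw": 0.16, "jaw": 20}, {"delta_pos": [0, 0, 0], "yaw": 0.18, "jaw": 20}, {"delta_pos": [0, 0, 0], "yaw": 0.18, "jaw": 20}, {"delta_pos": [0, 0, 0], "yaw": 0.18, "jaw": 20}, {"delta_pos": [0, 0, 0], "yaw": 0.18, "jaw": 20}]}}

```text
clock: 8.3
eef_pos: [536.1, 186.6, 80.2]
tcp_rot: [-3.141, 0.0, 2.129]
contact_force: [1.3, -2.0, -4.7]
opening: 0.303
grasp_force: 41.0
```

```bash
python3 s.py
```

```text
{'clock': np.float64(8.35), 'qpos': array([ 0.332,  0.453,  1.875, -0.   ,  0.814, -0.225]), 'joint_efforts': array([  1.274, -60.694, -26.3  ,   0.64 ,   0.144,   0.064]), 'eef_pos': array([536.096, 186.568,  80.155]), 'tcp_rot': array([-3.141,  0.   ,  2.129]), 'contact_force': array([ 1.978, -1.624, -3.182]), 'wrist_torque': array([-0.365, -0.228,  0.09 ]), 'grasp_force': np.float64(41.043), 'opening': np.float64(0.309)}
```

Call:
{"op": "play_rows", "data": {"steps": [{"delta_pos": [0, 0, 0], "yaw": 0.02, "jaw": 20}, {"delta_pos": [0, 0, 0], "yaw": 0.04, "jaw": 20}, {"delta_pos": [0, 0, 0], "yaw": 0.06, "jaw": 20}, {"delta_pos": [0, 0, 0], "yaw": 0.08, "jaw": 20}, {"delta_pos": [0, 0, 0], "yaw": 0.1, "jaw": 20}, {"delta_pos": [0, 0, 0], "yaw": 0.12, "jaw": 20}, {"delta_pos": [0, 0, 0], "yaw": 0.14, "jaw": 20}, {"delta_pos": [0, 0, 0], "yaw": 0.16, "jaw": 20}]}}

```text
clock: 9.15
eef_pos: [536.1, 186.6, 80.1]
tcp_rot: [-3.141, 0.0, 1.966]
contact_force: [0.2, -3.4, -3.6]
opening: 0.306
grasp_force: 41.0
```

```bash
cat > t.py <<'E'
from rig import r
import numpy as np
s=r.sense();print({k:np.round(s[k],3) for k in ('clock','qpos','joint_efforts','eef_pos','tcp_rot','contact_force','wrist_torque','qvel')})
E
python3 t.py
```

```text
{'clock': np.float64(9.15), 'qpos': array([ 0.332,  0.453,  1.875, -0.   ,  0.814, -0.063]), 'joint_efforts': array([  1.686, -60.613, -26.687,   0.859,  -0.096,  -0.21 ]), 'eef_pos': array([536.102, 186.56 ,  80.147]), 'tcp_rot': array([-3.141,  0.   ,  1.966]), 'contact_force': array([ 0.163, -3.409, -3.568]), 'wrist_torque': array([-0.509, -0.125,  0.148]), 'qvel': array([-0.001,  0.001, -0.   , -0.   , -0.   ,  0.199])}
```

Call:
{"op": "play_rows", "data": {"steps": [{"delta_pos": [0, 0, 0], "yaw": 0.02, "jaw": 20}, {"delta_pos": [0, 0, 0], "yaw": 0.04, "jaw": 20}, {"delta_pos": [0, 0, 0], "yaw": 0.06, "jaw": 20}, {"delta_pos": [0, 0, 0], "yaw": 0.08, "jaw": 20}, {"delta_pos": [0, 0, 0], "yaw": 0.1, "jaw": 20}, {"delta_pos": [0, 0, 0], "yaw": 0.12, "jaw": 20}, {"delta_pos": [0, 0, 0], "yaw": 0.14, "jaw": 20}, {"delta_pos": [0, 0, 0], "yaw": 0.16, "jaw": 20}]}}

```text
clock: 9.95
eef_pos: [536.1, 186.6, 80.2]
tcp_rot: [-3.141, 0.0, 1.806]
contact_force: [-0.1, -3.6, -3.2]
opening: 0.307
grasp_force: 41.1
```

```bash
python3 t.py
```

```text
{'clock': np.float64(9.95), 'qpos': array([ 0.332,  0.453,  1.875, -0.   ,  0.814,  0.097]), 'joint_efforts': array([  1.988, -60.551, -27.141,   0.989,  -0.37 ,  -0.21 ]), 'eef_pos': array([536.09 , 186.568,  80.153]), 'tcp_rot': array([-3.141,  0.   ,  1.806]), 'contact_force': array([-0.067, -3.584, -3.187]), 'wrist_torque': array([-0.699,  0.016,  0.127]), 'qvel': array([-0.001, -0.   ,  0.   , -0.   ,  0.002,  0.199])}
```

Call:
{"op": "play_rows", "data": {"steps": [{"delta_pos": [0, 0, 0], "yaw": 0.02, "jaw": 20}, {"delta_pos": [0, 0, 0], "yaw": 0.04, "jaw": 20}, {"delta_pos": [0, 0, 0], "yaw": 0.06, "jaw": 20}, {"delta_pos": [0, 0, 0], "yaw": 0.08, "jaw": 20}, {"delta_pos": [0, 0, 0], "yaw": 0.1, "jaw": 20}, {"delta_pos": [0, 0, 0], "yaw": 0.12, "jaw": 20}, {"delta_pos": [0, 0, 0], "yaw": 0.14, "jaw": 20}, {"delta_pos": [0, 0, 0], "yaw": 0.16, "jaw": 20}]}}

```text
clock: 10.75
eef_pos: [536.1, 186.6, 80.1]
tcp_rot: [-3.141, 0.0, 1.646]
contact_force: [-0.3, -4.0, -3.0]
opening: 0.307
grasp_force: 41.1
```

```bash
python3 t.py
```

```text
{'clock': np.float64(10.75), 'qpos': array([ 0.332,  0.453,  1.875, -0.   ,  0.814,  0.257]), 'joint_efforts': array([  2.167, -60.513, -27.66 ,   1.06 ,  -0.671,  -0.21 ]), 'eef_pos': array([536.085, 186.583,  80.148]), 'tcp_rot': array([-3.141,  0.   ,  1.646]), 'contact_force': array([-0.28 , -4.008, -3.046]), 'wrist_torque': array([-0.801,  0.064,  0.095]), 'qvel': array([ 0.001,  0.001,  0.002,  0.001, -0.   ,  0.199])}
```

Call:
{"op": "play_rows", "data": {"steps": [{"delta_pos": [0, 0, 0], "yaw": 0.02, "jaw": 20}, {"delta_pos": [0, 0, 0], "yaw": 0.04, "jaw": 20}, {"delta_pos": [0, 0, 0], "yaw": 0.06, "jaw": 20}, {"delta_pos": [0, 0, 0], "yaw": 0.08, "jaw": 20}, {"delta_pos": [0, 0, 0], "yaw": 0.1, "jaw": 20}, {"delta_pos": [0, 0, 0], "yaw": 0.12, "jaw": 20}, {"delta_pos": [0, 0, 0], "yaw": 0.14, "jaw": 20}, {"delta_pos": [0, 0, 0], "yaw": 0.16, "jaw": 20}]}}

```text
clock: 11.55
eef_pos: [536.1, 186.6, 80.1]
tcp_rot: [-3.141, 0.0, 1.486]
contact_force: [-2.3, -4.7, -2.3]
opening: 0.307
grasp_force: 41.1
```

```bash
python3 t.py
```

```text
{'clock': np.float64(11.55), 'qpos': array([ 0.332,  0.453,  1.875, -0.   ,  0.814,  0.417]), 'joint_efforts': array([  2.214, -60.504, -28.228,   1.079,  -0.99 ,  -0.21 ]), 'eef_pos': array([536.069, 186.603,  80.132]), 'tcp_rot': array([-3.141,  0.   ,  1.486]), 'contact_force': array([-2.272, -4.735, -2.326]), 'wrist_torque': array([-0.791,  0.209,  0.091]), 'qvel': array([-0.002,  0.001, -0.   , -0.001,  0.002,  0.198])}
```

Call:
{"op": "play_rows", "data": {"steps": [{"delta_pos": [0, 0, 0], "yaw": 0.02, "jaw": 20}, {"delta_pos": [0, 0, 0], "yaw": 0.04, "jaw": 20}, {"delta_pos": [0, 0, 0], "yaw": 0.06, "jaw": 20}, {"delta_pos": [0, 0, 0], "yaw": 0.08, "jaw": 20}, {"delta_pos": [0, 0, 0], "yaw": 0.1, "jaw": 20}, {"delta_pos": [0, 0, 0], "yaw": 0.12, "jaw": 20}, {"delta_pos": [0, 0, 0], "yaw": 0.14, "jaw": 20}, {"delta_pos": [0, 0, 0], "yaw": 0.16, "jaw": 20}]}}

```text
clock: 12.35
eef_pos: [536.0, 186.6, 80.1]
tcp_rot: [-3.141, 0.0, 1.326]
contact_force: [-1.6, -4.7, -1.3]
opening: 0.305
grasp_force: 41.1
```

```bash
python3 t.py
```

```text
{'clock': np.float64(12.35), 'qpos': array([0.332, 0.453, 1.875, 0.   , 0.814, 0.577]), 'joint_efforts': array([  2.172, -60.465, -28.26 ,   1.059,  -1.015,  -0.21 ]), 'eef_pos': array([536.034, 186.617,  80.147]), 'tcp_rot': array([-3.141,  0.   ,  1.326]), 'contact_force': array([-1.565, -4.746, -1.272]), 'wrist_torque': array([-0.78 ,  0.262,  0.132]), 'qvel': array([ 0.001,  0.   , -0.001, -0.001, -0.   ,  0.199])}
```

Call:
{"op": "play_rows", "data": {"steps": [{"delta_pos": [0, 0, 0], "yaw": 0.02, "jaw": 20}, {"delta_pos": [0, 0, 0], "yaw": 0.04, "jaw": 20}, {"delta_pos": [0, 0, 0], "yaw": 0.06, "jaw": 20}, {"delta_pos": [0, 0, 0], "yaw": 0.08, "jaw": 20}, {"delta_pos": [0, 0, 0], "yaw": 0.1, "jaw": 20}, {"delta_pos": [0, 0, 0], "yaw": 0.12, "jaw": 20}, {"delta_pos": [0, 0, 0], "yaw": 0.14, "jaw": 20}, {"delta_pos": [0, 0, 0], "yaw": 0.16, "jaw": 20}]}}

```text
clock: 13.15
eef_pos: [536.0, 186.6, 80.1]
tcp_rot: [-3.141, 0.0, 1.166]
contact_force: [-1.8, -4.6, -2.9]
opening: 0.314
grasp_force: 41.1
```

```bash
python3 t.py
```

```text
{'clock': np.float64(13.15), 'qpos': array([0.332, 0.453, 1.875, 0.   , 0.814, 0.737]), 'joint_efforts': array([  2.114, -60.44 , -28.303,   1.033,  -1.044,  -0.21 ]), 'eef_pos': array([536.017, 186.612,  80.148]), 'tcp_rot': array([-3.141,  0.   ,  1.166]), 'contact_force': array([-1.823, -4.618, -2.939]), 'wrist_torque': array([-0.778,  0.281,  0.097]), 'qvel': array([-0.001, -0.001, -0.002,  0.   ,  0.002,  0.2  ])}
```

Call:
{"op": "play_rows", "data": {"steps": [{"delta_pos": [0, 0, 0], "yaw": 0.02, "jaw": 20}, {"delta_pos": [0, 0, 0], "yaw": 0.04, "jaw": 20}, {"delta_pos": [0, 0, 0], "yaw": 0.06, "jaw": 20}, {"delta_pos": [0, 0, 0], "yaw": 0.08, "jaw": 20}, {"delta_pos": [0, 0, 0], "yaw": 0.1, "jaw": 20}, {"delta_pos": [0, 0, 0], "yaw": 0.12, "jaw": 20}, {"delta_pos": [0, 0, 0], "yaw": 0.14, "jaw": 20}, {"delta_pos": [0, 0, 0], "yaw": 0.16, "jaw": 20}]}}

```text
clock: 13.95
eef_pos: [536.0, 186.6, 80.1]
tcp_rot: [-3.141, 0.0, 1.006]
contact_force: [-2.1, -4.8, -1.5]
opening: 0.307
grasp_force: 41.1
```

```bash
python3 t.py
```

```text
{'clock': np.float64(13.95), 'qpos': array([0.332, 0.453, 1.875, 0.   , 0.814, 0.897]), 'joint_efforts': array([  2.02 , -60.407, -28.405,   0.991,  -1.108,  -0.21 ]), 'eef_pos': array([535.969, 186.62 ,  80.126]), 'tcp_rot': array([-3.141,  0.   ,  1.006]), 'contact_force': array([-2.128, -4.798, -1.506]), 'wrist_torque': array([-0.742,  0.361,  0.143]), 'qvel': array([ 0.001, -0.   ,  0.001,  0.   , -0.   ,  0.199])}
```

Call:
{"op": "play_rows", "data": {"steps": [{"delta_pos": [0, 0, 0], "yaw": 0.02, "jaw": 20}, {"delta_pos": [0, 0, 0], "yaw": 0.04, "jaw": 20}, {"delta_pos": [0, 0, 0], "yaw": 0.06, "jaw": 20}, {"delta_pos": [0, 0, 0], "yaw": 0.08, "jaw": 20}, {"delta_pos": [0, 0, 0], "yaw": 0.1, "jaw": 20}, {"delta_pos": [0, 0, 0], "yaw": 0.12, "jaw": 20}, {"delta_pos": [0, 0, 0], "yaw": 0.14, "jaw": 20}, {"delta_pos": [0, 0, 0], "yaw": 0.16, "jaw": 20}]}}

```text
clock: 14.75
eef_pos: [535.9, 186.7, 80.1]
tcp_rot: [-3.141, 0.0, 0.846]
contact_force: [-2.4, -4.3, -2.1]
opening: 0.309
grasp_force: 41.2
```

```bash
python3 t.py
```

```text
{'clock': np.float64(14.75), 'qpos': array([0.332, 0.453, 1.875, 0.   , 0.814, 1.057]), 'joint_efforts': array([  1.873, -60.371, -28.552,   0.926,  -1.198,  -0.21 ]), 'eef_pos': array([535.941, 186.65 ,  80.138]), 'tcp_rot': array([-3.141,  0.   ,  0.846]), 'contact_force': array([-2.384, -4.315, -2.088]), 'wrist_torque': array([-0.692,  0.414,  0.168]), 'qvel': array([0.   , 0.002, 0.001, 0.   , 0.001, 0.199])}
```

Call:
{"op": "play_rows", "data": {"steps": [{"delta_pos": [0, 0, 0], "yaw": 0.02, "jaw": 20}, {"delta_pos": [0, 0, 0], "yaw": 0.04, "jaw": 20}, {"delta_pos": [0, 0, 0], "yaw": 0.06, "jaw": 20}, {"delta_pos": [0, 0, 0], "yaw": 0.08, "jaw": 20}, {"delta_pos": [0, 0, 0], "yaw": 0.1, "jaw": 20}, {"delta_pos": [0, 0, 0], "yaw": 0.12, "jaw": 20}, {"delta_pos": [0, 0, 0], "yaw": 0.14, "jaw": 20}, {"delta_pos": [0, 0, 0], "yaw": 0.16, "jaw": 20}]}}

```text
clock: 15.55
eef_pos: [536.0, 186.6, 80.1]
tcp_rot: [-3.141, 0.0, 0.686]
contact_force: [-3.8, -4.2, -1.3]
opening: 0.306
grasp_force: 41.2
```

```bash
python3 t.py
```

```text
{'clock': np.float64(15.55), 'qpos': array([0.332, 0.453, 1.875, 0.   , 0.814, 1.217]), 'joint_efforts': array([  1.523, -60.318, -28.758,   0.917,  -1.302,  -0.14 ]), 'eef_pos': array([535.961, 186.631,  80.126]), 'tcp_rot': array([-3.141,  0.   ,  0.686]), 'contact_force': array([-3.773, -4.192, -1.326]), 'wrist_torque': array([-0.678,  0.393,  0.253]), 'qvel': array([ 0.002,  0.002,  0.001,  0.001, -0.   ,  0.199])}
```

Call:
{"op": "play_rows", "data": {"steps": [{"delta_pos": [0, 0, 0], "yaw": 0.01, "jaw": 20}, {"delta_pos": [0, 0, 0], "yaw": 0.01, "jaw": 20}, {"delta_pos": [0, 0, 0], "yaw": 0.01, "jaw": 20}, {"delta_pos": [0, 0, 0], "yaw": 0.01, "jaw": 20}, {"delta_pos": [0, 0, 0], "yaw": 0.02, "jaw": 20}, {"delta_pos": [0, 0, 0], "yaw": 0.04, "jaw": 20}, {"delta_pos": [0, 0, 0], "yaw": 0.06, "jaw": 20}, {"delta_pos": [0, 0, 0], "yaw": 0.08, "jaw": 20}]}}

```text
clock: 16.35
eef_pos: [536.0, 186.6, 80.1]
tcp_rot: [-3.141, 0.0, 0.606]
contact_force: [-2.7, -3.7, -1.2]
opening: 0.305
grasp_force: 41.2
```

```bash
python3 t.py
```

```text
{'clock': np.float64(16.35), 'qpos': array([0.332, 0.453, 1.875, 0.   , 0.814, 1.297]), 'joint_efforts': array([  1.325, -60.304, -28.859,   0.929,  -1.355,  -0.09 ]), 'eef_pos': array([535.96 , 186.644,  80.136]), 'tcp_rot': array([-3.141,  0.   ,  0.606]), 'contact_force': array([-2.736, -3.695, -1.157]), 'wrist_torque': array([-0.737,  0.441,  0.291]), 'qvel': array([-0.001, -0.   ,  0.001,  0.001,  0.   ,  0.2  ])}
```

Call:
{"op": "play_rows", "data": {"steps": [{"delta_pos": [0, 0, 0], "yaw": 0.01, "jaw": 20}, {"delta_pos": [0, 0, 0], "yaw": 0.01, "jaw": 20}, {"delta_pos": [0, 0, 0], "yaw": 0.01, "jaw": 20}, {"delta_pos": [0, 0, 0], "yaw": 0.01, "jaw": 20}, {"delta_pos": [0, 0, 0], "yaw": 0.01, "jaw": 20}, {"delta_pos": [0, 0, 0], "yaw": 0.02, "jaw": 20}, {"delta_pos": [0, 0, 0], "yaw": 0.04, "jaw": 20}, {"delta_pos": [0, 0, 0], "yaw": 0.06, "jaw": 20}]}}

```text
clock: 17.15
eef_pos: [536.0, 186.7, 80.1]
tcp_rot: [-3.142, 0.0, 0.547]
contact_force: [-2.9, -3.4, -1.8]
opening: 0.308
grasp_force: 41.3
```

```bash
python3 t.py; python3 s.py; python3 s.py
```

```text
{'clock': np.float64(17.15), 'qpos': array([0.332, 0.453, 1.875, 0.   , 0.814, 1.357]), 'joint_efforts': array([  1.175, -60.294, -28.922,   0.938,  -1.392,  -0.064]), 'eef_pos': array([535.978, 186.656,  80.141]), 'tcp_rot': array([-3.142,  0.   ,  0.547]), 'contact_force': array([-2.896, -3.376, -1.776]), 'wrist_torque': array([-0.742,  0.5  ,  0.288]), 'qvel': array([ 0.001,  0.   , -0.001, -0.001,  0.   ,  0.2  ])}
{'clock': np.float64(17.2), 'qpos': array([0.332, 0.453, 1.875, 0.   , 0.814, 1.358]), 'joint_efforts': array([  1.221, -60.291, -28.925,   0.921,  -1.394,   0.081]), 'eef_pos': array([535.945, 186.673,  80.121]), 'tcp_rot': array([-3.141,  0.   ,  0.545]), 'contact_force': array([-3.874, -4.749, -1.27 ]), 'wrist_torque': array([-0.763,  0.48 ,  0.221]), 'grasp_force': np.float64(41.269), 'opening': np.float64(0.306)}
{'clock': np.float64(17.25), 'qpos': array([0.332, 0.453, 1.875, 0.   , 0.814, 1.357]), 'joint_efforts': array([  1.34 , -60.297, -28.921,   0.887,  -1.393,   0.434]), 'eef_pos': array([535.96 , 186.639,  80.129]), 'tcp_rot': array([-3.141,  0.   ,  0.547]), 'contact_force': array([-4.322, -3.252, -0.641]), 'wrist_torque': array([-0.76 ,  0.464,  0.209]), 'grasp_force': np.float64(41.263), 'opening': np.float64(0.313)}
```

Snug: about 0.16 N m over the drag, estimated 0.2 rad past contact. Releasing and lifting.

Call:
{"op": "play_rows", "data": {"steps": [{"delta_pos": [0, 0, 0], "yaw": 0, "jaw": 34}, {"delta_pos": [0, 0, 0], "yaw": 0, "jaw": 40}, {"delta_pos": [0, 0, 0], "yaw": 0, "jaw": 50}, {"delta_pos": [0, 0, 0], "yaw": 0, "jaw": 60}, {"delta_pos": [0, 0, -0.5], "yaw": 0, "jaw": 60}, {"delta_pos": [0, 0, -2], "yaw": 0, "jaw": 60}, {"delta_pos": [0, 0, -5], "yaw": 0, "jaw": 60}, {"delta_pos": [0, 0, -9], "yaw": 0, "jaw": 60}]}}

```text
clock: 18.05
eef_pos: [535.2, 186.3, 170.9]
tcp_rot: [-3.141, 0.002, 0.548]
contact_force: [1.2, 0.1, -0.5]
opening: 0.599
grasp_force: 0.0
```

```bash
python3 s.py
```

```text
{'clock': np.float64(18.1), 'qpos': array([0.332, 0.322, 1.807, 0.   , 1.004, 1.355]), 'joint_efforts': array([-1.5000e-02, -3.3029e+01, -1.6599e+01, -0.0000e+00, -1.4700e-01,
        0.0000e+00]), 'eef_pos': array([539.019, 187.645, 178.452]), 'tcp_rot': array([ 3.14 , -0.008,  0.548]), 'contact_force': array([2.558, 2.482, 5.037]), 'wrist_torque': array([ 0.05 , -0.122, -0.048]), 'grasp_force': np.float64(0.0), 'opening': np.float64(0.602)}
```

Call:
{"op": "play_rows", "data": {"steps": [{"delta_pos": [-15.8, 32.4, 0], "yaw": 0, "jaw": 0}, {"delta_pos": [-15.8, 32.4, 0], "yaw": 0, "jaw": 0}, {"delta_pos": [-15.8, 32.4, 0], "yaw": 0, "jaw": 0}, {"delta_pos": [-15.8, 32.4, 0], "yaw": 0, "jaw": 0}, {"delta_pos": [-15.8, 32.4, 0], "yaw": 0, "jaw": 0}, {"delta_pos": [-15.8, 32.4, 0], "yaw": 0, "jaw": 0}, {"delta_pos": [-15.8, 32.4, 0], "yaw": 0, "jaw": 0}, {"delta_pos": [-15.8, 32.4, 0], "yaw": 0, "jaw": 0}]}}

```text
clock: 18.9
eef_pos: [570.7, -177.0, 171.6]
tcp_rot: [3.139, -0.001, 0.544]
contact_force: [1.4, 0.8, 0.7]
opening: -0.002
grasp_force: 0.0
```

```bash
python3 - <<'E'
from h import *
np.set_printoptions(precision=1,suppress=True)
im,d=vision.grab_frame('top');im2,d2=vision.grab_frame('side')
a=cv2.resize(im[175:275,163:263],(400,400),interpolation=cv2.INTER_CUBIC)
b=cv2.resize(im2[210:310,190:290],(400,400),interpolation=cv2.INTER_CUBIC)
save('c4.png',np.hstack([a,b]))
s=r.sense();print(s['clock'],s['eef_pos'],s['tcp_rot'],s['contact_force'])
for n in ('start_button_top','ring_mark'):
  for q in vision.landmark_of('side',n)[:3]: print(n,round(q['conf'],2),np.array(q['uv']),dp('side',q['uv'],d2))
E
```

```text
19.0 [ 570.3 -174.   171.1] [ 3.1 -0.   0.5] [ 0.5  0.5 -0.4]
start_button_top 0.64 [351.5 186.8] [ 368.3 -168.4   73.1]
start_button_top 0.52 [278.9 170.3] [ 565.7 -176.9   72.8]
ring_mark 0.82 [315.8 311. ] [347.3 251.   67.3]
ring_mark 0.68 [228.6 269.9] [539.2 215.   75.1]
```

View pics/c4.png

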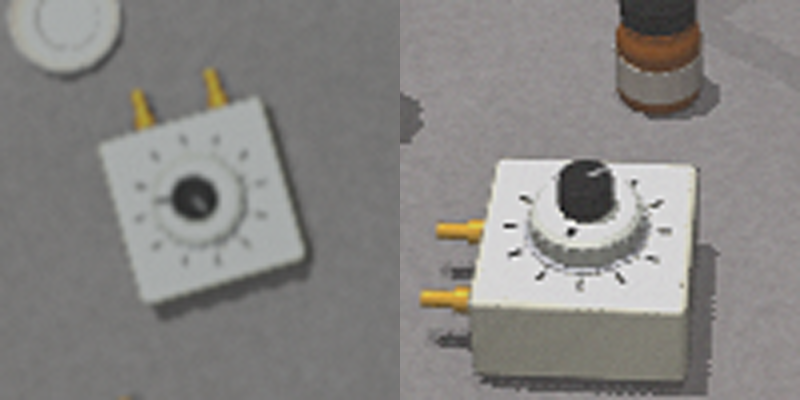

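The crop shows the knob pointer swung clockwise to the lower right (200,205) and the ring mark unmoved at (571,232) in the side view. Now descending to the button.

Call:
{"op": "play_rows", "data": {"steps": [{"delta_pos": [0, 0, 3], "yaw": 0, "jaw": 0}, {"delta_pos": [0, 0, 6], "yaw": 0, "jaw": 0}, {"delta_pos": [0, 0, 8], "yaw": 0, "jaw": 0}, {"delta_pos": [0, 0, 9], "yaw": 0, "jaw": 0}, {"delta_pos": [0, 0, 9.5], "yaw": 0, "jaw": 0}, {"delta_pos": [0, 0, 9.5], "yaw": 0, "jaw": 0}, {"delta_pos": [0, 0, 9.5], "yaw": 0, "jaw": 0}, {"delta_pos": [0, 0, 9.5], "yaw": 0, "jaw": 0}]}}

```text
clock: 19.9
eef_pos: [570.7, -172.3, 76.2]
tcp_rot: [3.14, -0.001, 0.548]
contact_force: [0.2, 0.6, -0.7]
opening: 0.0
grasp_force: 0.0
```

```bash
python3 - <<'E'
from h import *
im,d=vision.grab_frame('side');im2,d2=vision.grab_frame('top')
a=cv2.resize(im[130:230,240:340],(400,400),interpolation=cv2.INTER_CUBIC)
b=cv2.resize(im2[170:270,310:410],(400,400),interpolation=cv2.INTER_CUBIC)
save('c5.png',np.hstack([a,b]))
s=r.sense();print(s['clock'],s['eef_pos'],s['contact_force'])
E
```

```text
20.0 [ 570.47311703 -172.4118166    75.97345139] [-0.23571119  0.12920743 -0.30853027]
```

View pics/c5.png

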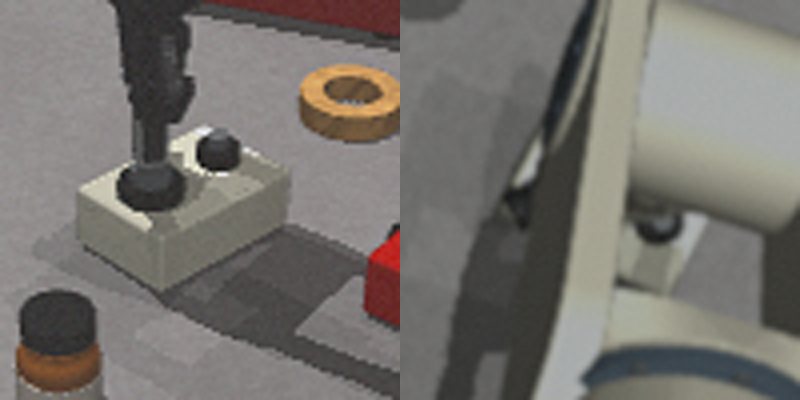

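The shut fingers stand over the large button at (152,175), and the small one at (218,150) is clear. Pressing.

Call:
{"op": "play_rows", "data": {"steps": [{"delta_pos": [0, 0, 0.3], "yaw": 0, "jaw": 0}, {"delta_pos": [0, 0, 0.5], "yaw": 0, "jaw": 0}, {"delta_pos": [0, 0, 0.7], "yaw": 0, "jaw": 0}, {"delta_pos": [0, 0, 0.85], "yaw": 0, "jaw": 0}, {"delta_pos": [0, 0, 0.95], "yaw": 0, "jaw": 0}, {"delta_pos": [0, 0, 1.05], "yaw": 0, "jaw": 0}, {"delta_pos": [0, 0, 1.05], "yaw": 0, "jaw": 0}, {"delta_pos": [0, 0, 1.05], "yaw": 0, "jaw": 0}]}}

```text
clock: 20.8
eef_pos: [570.4, -172.4, 65.9]
tcp_rot: [3.141, -0.0, 0.548]
contact_force: [-3.8, 1.0, 15.3]
opening: -0.001
grasp_force: 7.6
```

Call:
{"op": "play_rows", "data": {"steps": [{"delta_pos": [0, 0, 0.03], "yaw": 0, "jaw": 0}, {"delta_pos": [0, 0, 0.06], "yaw": 0, "jaw": 0}, {"delta_pos": [0, 0, 0.08], "yaw": 0, "jaw": 0}, {"delta_pos": [0, 0, 0.08], "yaw": 0, "jaw": 0}, {"delta_pos": [0, 0, 0.08], "yaw": 0, "jaw": 0}, {"delta_pos": [0, 0, 0.08], "yaw": 0, "jaw": 0}, {"delta_pos": [0, 0, 0.08], "yaw": 0, "jaw": 0}, {"delta_pos": [0, 0, 0.08], "yaw": 0, "jaw": 0}]}}

```text
clock: 21.6
eef_pos: [570.5, -172.4, 65.8]
tcp_rot: [3.141, -0.001, 0.548]
contact_force: [-5.9, 0.9, 22.2]
opening: 0.001
grasp_force: 11.2
```

```bash
python3 - <<'E'
from h import *
im,d=vision.grab_frame('side')
P=cloud('side',d);m=(np.hypot(P[...,0]-567.5,P[...,1]+171)<30)&(d>0)
z=P[m][:,2];print(np.histogram(z[(z>48)&(z<80)],bins=range(48,81,2)))
E
```

```text
(array([35, 38, 16, 10, 10, 12, 33, 33, 21, 12,  7,  3,  3,  4,  5,  9]), array([48, 50, 52, 54, 56, 58, 60, 62, 64, 66, 68, 70, 72, 74, 76, 78, 80]))
```

Hard stop at 65.8 mm, about 6 mm below the rest height. Releasing and retreating.

Call:
{"op": "play_rows", "data": {"steps": [{"delta_pos": [0, 0, -0.5], "yaw": 0, "jaw": 0}, {"delta_pos": [0, 0, -1], "yaw": 0, "jaw": 0}, {"delta_pos": [0, 0, -3], "yaw": 0, "jaw": 0}, {"delta_pos": [0, 0, -6], "yaw": 0, "jaw": 0}, {"delta_pos": [0, 0, -10], "yaw": 0, "jaw": 0}, {"delta_pos": [0, 0, -12], "yaw": 0, "jaw": 0}, {"delta_pos": [0, 0, -12], "yaw": 0, "jaw": 0}, {"delta_pos": [0, 0, -12], "yaw": 0, "jaw": 0}]}}

```text
clock: 22.45
eef_pos: [569.6, -172.1, 183.4]
tcp_rot: [-3.141, 0.0, 0.548]
contact_force: [-0.5, 0.4, -0.6]
opening: -0.0
grasp_force: 0.0
```

```bash
python3 - <<'E'
from h import *
im,d=vision.grab_frame('side')
P=cloud('side',d);m=(np.hypot(P[...,0]-567.5,P[...,1]+171)<25)&(d>0)
z=P[m][:,2];print(np.histogram(z[(z>48)&(z<80)],bins=range(48,81,2)))
s=r.sense();print(s['clock'],s['eef_pos'],s['contact_force'])
r.sign_off()
E
```

```text
(array([13, 20,  9, 12, 10, 12, 30, 28, 14,  7,  4, 29, 22,  6,  0,  0]), array([48, 50, 52, 54, 56, 58, 60, 62, 64, 66, 68, 70, 72, 74, 76, 78, 80]))
22.5 [ 569.10953916 -171.93531783  182.63603511] [ 0.04991194 -0.14328675 -0.11493914]
the job is handed in; nothing more can be done
```

I closed the bleed valve to snug, about 0.16 N m over the drag, with no visible movement of the ring; I then pressed the large button to its stop, released it, and handed the job in at 22.5 s.

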